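# Clear the spring winder's rail and slide its gearbox home

## Task

With the wooden scraper block, wipe the three loose brass chips off the top of the spring winder's rail, so that they drop to the bench or the winder's base, and stand the scraper upright on its cork pad again. Then take the aluminium gearbox from its sloping stand and slide it onto the free end of the rail, all the way home against the end stop, so that the sprung catch pops up into it and holds it; let go of it there. Do not push the chips with the gripper's fingers or with the gearbox, and leave the other things on the bench where they are.

Things in the scene. Friction and masses are not known exactly. Their poses are not given: they have to be found in the camera images.
- winder: Spring winder, fixed. Steel T rail along its x, free end at -x, top face 75 mm high. Rail head 30 mm wide, 8 mm thick, x = -85 mm (rounded nose) to the end stop's face at 81.5 mm; web 12 mm wide; base plate 100 mm wide, 10 mm thick. Stop plate 60 mm wide, 105 mm high; behind it a grey housing 76 mm wide, 118 mm high to x = 155 mm, crank on -y. Origin on the bench under the rail's axis; z up.
- rail_end (a point): Middle of the rail's free end, on its top face (winder x = -85 mm, z = 75 mm); axes as the winder's.
- seat (a point): Where the gearbox's origin lies when home, resting on the rail: winder x = 40 mm, y = 0, z = 59.6 mm; axes as the winder's. 125 mm along the rail from the free end.
- catch (a joint): Sprung catch in the rail's top at winder x = 40 mm: a round brass bar across the rail, 24 mm long, 12 mm in diameter, 5 mm proud. 0 = fully up, 0.005 m = flush. The gearbox presses it down as it rides over (push of about 2 to 6 N); then it pops up into a slot across the middle of the gearbox's underside.
- gearbox: Aluminium gearbox, loose, 0.35 kg, 80 long (x), 42 wide (y), 46 mm high plus a 6 mm brass gear on top. Origin: centre of underside; z out of the top. Along x a C channel, open below and at both ends, for the rail head: 33 mm wide, 5 to 15.4 mm above the underside; lips 5 mm thick, 19 mm apart. Play 1.5 mm each side, 2.4 mm in height. Ends alike. Starts on the stand, x tilted up 30 degrees.
- stand: Sloping stand of bent steel, fixed: a plate 92 mm long and 70 mm wide that rises at 30 degrees towards its +x, with a ledge 9 mm high at its low (-x) end which holds the gearbox. Origin on the bench under its middle; the plate's surface passes 55 mm above the origin, where the gearbox's origin lies.
- scraper: Wooden scraper block with a dark rubber foot, loose, 0.09 kg, standing upright: 22 mm thick (x), 64 mm wide (y), 60 mm high; the rubber foot is the lowest 12 mm, 18 mm thick. Origin: centre of the rubber's underside; z up.
- pad: Cork pad, fixed, 100 mm (x) by 130 mm (y), 4 mm thick, on which the scraper stands. Origin: centre of its underside on the bench, so its top is 4 mm above the origin.
- chip0: Loose brass chip 1 of 3, 13 x 11 x 8 mm, lying on the rail's top face between the free end and the catch. Origin: centre of its underside.
- chip1: Loose brass chip 2 of 3, 13 x 11 x 8 mm, lying on the rail's top face between the free end and the catch. Origin: centre of its underside.
- chip2: Loose brass chip 3 of 3, 13 x 11 x 8 mm, lying on the rail's top face between the free end and the catch. Origin: centre of its underside.
- tractor: Bystander: rusty orange tin tractor, about 110 mm long (x), 70 mm wide, 75 mm high. Origin under its middle on the bench.
- gear_big: Bystander: brass gear wheel lying flat, 70 mm across, 13 mm high with its hub. Origin: centre of its underside.
- gear_small: Bystander: brass gear wheel lying flat, 50 mm across, 13 mm high with its hub. Origin: centre of its underside.
- dish: Bystander: white porcelain parts dish, 100 mm across, 28 mm high. Origin: centre of its underside.
- jar: Bystander: glass jar with a steel cap, 60 mm across, 75 mm high. Origin: centre of its underside.
- screwdriver: Bystander: screwdriver 160 mm long lying along its x, wooden handle to -x. Origin under its middle.
Mind the look-alikes: they are no part of the job. Several things have the shape of the scraper; the one meant has the colours described above. Leave any green look-alike of the gearbox alone.

How it is judged:
By the outcome, as a careful person would: the job done as asked, in the order asked, and still so for the second after the job is handed in, with the robot touching nothing.
It also fails if it takes over 72 s, if anything falls off the work surface, if the arm or the gripper's body presses on something with over 40 N, if the wrist force passes 120 N, or if a joint passes its speed limit or range.

## Robot

A 7-joint arm with a two-finger parallel gripper is mounted at the origin on the work surface. World frame = base frame: x ahead of the robot, y to its left, z up, the work surface at z = 0. Lengths are in m, angles in rad, forces in N, time in s.
With the tool pointing down it reaches from about 0.4 to 0.85 m from the base axis. Payload 4.5 kg.
Tool frame: the origin (TCP) lies midway between the tips of the shut fingers; the grasp point (between the pads) lies manip.hold_point_z behind it (manip.hold_point_z is the distance from the TCP to the grasp point, in m); z points along the fingers, y is the line along which they close (so a half turn about z gives the same grasp; the last joint's range is limited). The gripper opens to 88 mm and grips with 3 to 60 N. Pads are 18 mm wide; open, the fingers measure 123 mm over their backs; the gripper's body (75 mm by 187 mm) begins 45 mm behind the grasp point.
Start: joints at [-1.086, 0.689, -0.195, 1.565, 0.157, 0.902, -0.215], TCP at [0.272, 0.563, 0.239] pointing down, gripper open.
Joint ranges: [-3.01, 3.01], [-0.46, 2.08], [-1.47, 1.51], [0.13, 2.56], [-1, 4.14], [0.04, 2.09], [-2.66, 2.66]. Speed limits (rad/s): [2.57, 2.57, 3.14, 3.14, 3.14, 3.14, 3.14].

## Interface

Orientations are given as [roll, pitch, yaw] about the fixed x, y, z axes, in that order (R = Rz(yaw) Ry(pitch) Rx(roll)).
In Python, from cell import manip, viewer, ticket, finder gives the robot as it stands.
- The arm moves only by the tool jog_arm, never from a script. Its argument "plan" is a list of rows, each a list of 3 entries, a list of its own where there are three numbers: the shift along the world's x, y, z as a fraction of full scale, then the turn, a rotation vector about the world's x, y, z as a fraction of full scale, then the closure, from 0 (fully open) to 1 (shut). A call has 1 to 12 rows; each row shifts and turns the commanded pose from where the row before left it; what a row does not reach is not made up. Full scale, the value 1, is 0.12 m for a shift and 2 pi rad for a turn. A row lasts 1/10 s, in which the tool goes at most 50 mm and 8.59 degrees, less where a joint would pass 70% of its speed; a pose out of reach is approached as far as the arm can. A call with a number of a shift or a turn outside -1 to 1 is refused whole. A call with a gripper value outside its range is refused whole. The fingers move at their own pace and stop on an object; "force" is the grip in N (left out, the last holds). Time passes only in rows, so rows that do not move let the fingers close. It gives the time, the measured TCP pose, the force, the opening and the grip force at its end, in the units of the state.
- manip.sense(): the state, without advancing time (a new reading comes with each control period).
- viewer.camera(name): name is "scene" or "top"; returns a dict with "image" (384x512x3 uint8, blue, green, red), "range_z" (384x512 float32, m along the optical axis (not along the pixel's ray), 0 where there is no reading), "fovy" (degrees; the focal length in pixels is half the picture's height over the tangent of half this angle, whatever the lens; pixels are square), "cx", "cy" (the principal point, pixels), "k1" (the pictures are not rectified: a ray, as slopes to the right and down, at radius r is drawn at 1 + k1 r^2 times it, then the intrinsics apply), "rvec" (rotation vector, rad) and "tvec" (3), from world to camera coordinates, as OpenCV has them. Camera axes: x right, y down, z forward; pixel columns grow to the right and rows downward; lengths in m; the calibration is good to about 2 mm. A picture is of the moment at which its call begins.
- ticket.finish_job(): hands the job in; it is judged then, once.
Trained networks look in a picture, given as the dict that the camera call returned (one of the last four; its "shot" number tells which), for a name from the list of things; names that differ only in an ending like _2 or _b are one class to them, and where a whole thing is asked for, a point or a joint stands for the part that bears it (a point fixed in the world has none). Each returns a list of dicts, best first, with "score" (0 to 1); they miss things now and then, are a little off and sometimes report something else, mostly with a low value. They report only what shows in the picture. A call takes as long as a camera call. They do not tell look-alikes from the thing itself.
- finder.search_frame(picture, target): "pixel" ([column, row] in pixels, amid what is visible of it).
The state is a dict: "t": time; "q": joint angles; "joint_velocities": joint speeds; "joint_torque": joint torques, N m; "ee_pos": TCP position; "eef_rot": TCP orientation; "force": force on the tool from outside, world axes, zero at the start; "moment": the same for the moment, N m; "finger_gap": finger opening in m; "grasp_force": force on a finger pad.
Only numpy, scipy, OpenCV 4.12 (cv2) and the standard library are available. Lean on these libraries where they do the work, as an engineer would, in place of code of your own. Each camera call takes 0.05 s, during which the arm holds its last target. There are 200 camera calls.

## Working session

There is one attempt and no reset: what is moved stays moved. The work goes in short steps, Python scripts to look and compute and a tool call to move; the robot and the scene stay as the last step left them, time stands still between calls to the robot, and variables do not carry over. Pictures are saved under pics/ and viewed, at most 10 in all, crops included, and the job is handed in when it is done.

Besides the shell and the picture viewer there is one more tool, called after ">>>" as name(argument=value, ...), one argument or row to a line, values as JSON. jog_arm: Moves the arm, as the interface text tells. Its arguments: {"type":"object","properties":{"plan":{"type":"array"},"force":{"type":"number"}},"required":["plan"]}

```bash
mkdir -p pics; ls; cat > h.py <<'E'
import numpy as np, cv2
from cell import manip, viewer, ticket, finder
def K(p):
    h,w=p["image"].shape[:2]; f=h/2/np.tan(np.radians(p["fovy"])/2)
    return np.array([[f,0,p["cx"]],[0,f,p["cy"]],[0,0,1.]]), np.array([p["k1"],0,0,0,0.])
def ext(p): return cv2.Rodrigues(np.array(p["rvec"],float))[0], np.array(p["tvec"],float).ravel()
def slopes(p,uv):
    k,d=K(p); return cv2.undistortPoints(np.array(uv,float).reshape(-1,1,2),k,d).reshape(-1,2)
def cloud(p):
    h,w=p["range_z"].shape; v,u=np.mgrid[:h,:w]
    s=slopes(p,np.stack([u,v],-1)).reshape(h,w,2); z=p["range_z"]
    c=np.dstack([s*z[...,None],z]); R,t=ext(p); W=(c-t)@R; W[z==0]=np.nan; return W
def onz(p,uv,z):
    R,t=ext(p); s=slopes(p,uv); r=np.c_[s,np.ones(len(s))]@R; o=-R.T@t
    return o+r*((z-o[2])/r[:,2])[:,None]
def proj(p,X):
    k,d=K(p); return cv2.projectPoints(np.array(X,float).reshape(-1,1,3),np.array(p["rvec"],float),np.array(p["tvec"],float),k,d)[0].reshape(-1,2)
E
cat > a.py <<'E'
from h import *
s=manip.sense(); print({k:np.round(v,3).tolist() for k,v in s.items()}, manip.hold_point_z)
for n in("scene","top"):
    p=viewer.camera(n); cv2.imwrite(f"pics/{n}0.png",p["image"]); np.save(f"{n}0.npy",p,allow_pickle=True)
    W=cloud(p)
    print(n,-ext(p)[0].T@ext(p)[1])
    for o in "winder rail_end catch gearbox stand scraper pad chip0 tractor gear_big dish jar screwdriver".split():
        for r in finder.search_frame(p,o)[:5]:
            u,v=map(int,np.round(r["pixel"])); print(o,round(r["score"],2),(u,v),np.round(W[v,u],3))
E
python3 a.py
```

```text
pics
{'t': 0.0, 'q': [-1.086, 0.69, -0.195, 1.566, 0.157, 0.902, -0.215], 'joint_velocities': [-0.001, 0.001, 0.0, 0.001, -0.001, -0.0, -0.001], 'joint_torque': [-0.001, -52.757, -1.267, -15.344, -0.053, 0.006, 0.0], 'ee_pos': [0.272, 0.562, 0.238], 'eef_rot': [-3.14, 0.0, 2.691], 'force': [-0.082, -0.032, 0.4], 'moment': [0.006, 0.024, 0.0], 'grasp_force': 0.0, 'finger_gap': 0.088} 0.0187
scene [0.97063208 0.28452165 0.89495674]
winder 0.76 (234, 243) [0.715 0.002 0.116]
rail_end 0.84 (235, 242) [0.712 0.002 0.117]
catch 0.49 (345, 207) [0.397 0.146 0.014]
gearbox 0.85 (214, 142) [ 0.457 -0.305  0.042]
gearbox 0.8 (190, 159) [ 0.582 -0.278  0.098]
gearbox 0.35 (346, 207) [0.394 0.148 0.012]
stand 0.53 (189, 160) [ 0.587 -0.277  0.099]
scraper 0.95 (372, 273) [0.555 0.3   0.066]
scraper 0.61 (376, 340) [0.685 0.38  0.059]
pad 0.69 (365, 282) [0.556 0.299 0.003]
tractor 0.72 (287, 314) [0.755 0.191 0.041]
tractor 0.16 (166, 217) [ 0.735 -0.249  0.004]
gear_big 0.59 (347, 209) [0.395 0.153 0.007]
gear_big 0.58 (252, 162) [ 0.425 -0.176  0.005]
gear_big 0.24 (186, 178) [ 0.6   -0.299  0
[... 244 characters left out ...]
261, 156) [ 0.661 -0.034  0.073]
gearbox 0.81 (348, 184) [ 0.573 -0.293  0.097]
gearbox 0.63 (352, 235) [ 0.428 -0.312  0.045]
gearbox 0.16 (262, 156) [ 0.66  -0.037  0.076]
stand 0.78 (339, 186) [ 0.576 -0.275  0.055]
stand 0.35 (308, 241) [ 0.41  -0.184  0.014]
scraper 0.79 (130, 151) [0.673 0.375 0.062]
scraper 0.49 (152, 195) [0.534 0.294 0.062]
pad 0.87 (158, 204) [0.517 0.291 0.002]
pad 0.21 (262, 158) [ 0.653 -0.037  0.08 ]
tractor 0.86 (192, 135) [0.725 0.182 0.075]
gear_big 0.57 (202, 243) [0.397 0.142 0.011]
jar 0.78 (399, 186) [ 0.576 -0.452  0.072]
jar 0.42 (260, 154) [ 0.667 -0.031  0.074]
jar 0.19 (340, 185) [ 0.576 -0.275  0.071]
screwdriver 0.63 (137, 265) [0.326 0.331 0.024]
```

```bash
python3 - <<'E'
from h import *
a=cv2.imread("pics/top0.png"); cv2.imwrite("pics/topA.png",cv2.resize(a[90:290,90:430],None,fx=2.3,fy=2.3,interpolation=3))
a=cv2.imread("pics/scene0.png"); cv2.imwrite("pics/sceneA.png",cv2.resize(a[100:380,130:450],None,fx=2.1,fy=2.1,interpolation=3))
E
```

```text
(no output)
```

View pics/topA.png

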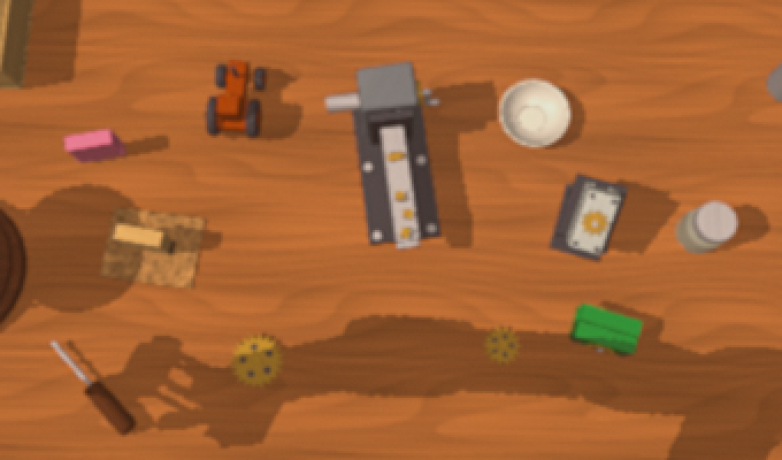

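View pics/sceneA.png

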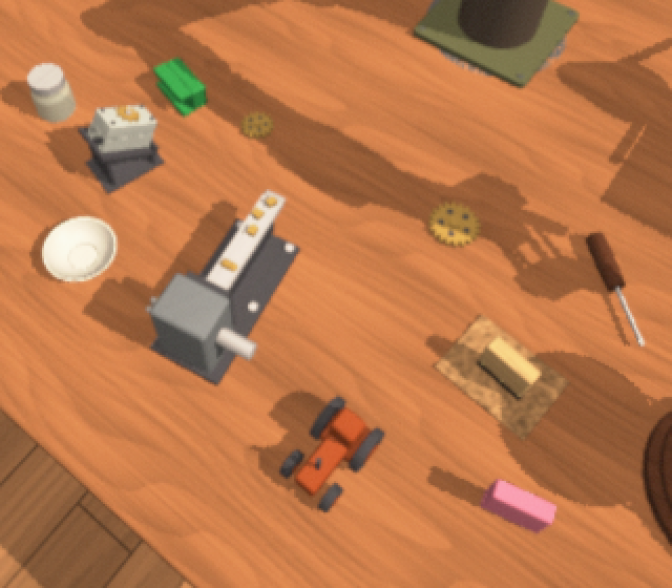

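Top picture (full-image pixels): the winder runs up the image from the free end at about (266,196). The three chips are at about (266,191), (267,183) and (264,175), and the catch is at about (262,158).

Scraper candidates are the wooden block on the cork pad at (152,195) and the pink block at (130,151). The wooden one fits the description. Gearbox candidates are the grey one on the stand at (348,184) and the green one at (352,235). The grey one fits.

Next I'll confirm both in one enlarged crop and measure.

```bash
cat > m.py <<'E'
from h import *
P={n:np.load(f"{n}0.npy",allow_pickle=True).item() for n in("scene","top")}
C={n:cloud(P[n]) for n in P}
a=P["scene"]["image"]
cr=lambda a,u,v,w,hh,f:cv2.resize(a[v-hh:v+hh,u-w:u+w],None,fx=f,fy=f,interpolation=3)
cv2.imwrite("pics/crop1.png",np.hstack([cr(a,372,275,38,48,5),cr(a,192,165,38,48,5)]))
def sel(n,c,r,z0,z1):
    W=C[n]; m=(np.hypot(W[...,0]-c[0],W[...,1]-c[1])<r)&(W[...,2]>z0)&(W[...,2]<z1); return W[m],m
def rect(X):
    (c,s,an)=cv2.minAreaRect(X[:,:2].astype(np.float32)*1000); b=cv2.boxPoints((c,s,an)); 
    e=max([b[1]-b[0],b[2]-b[1]],key=np.linalg.norm); return np.round(c,1),np.round(s,1),round(np.degrees(np.arctan2(e[1],e[0]))%180,1)
for n in P:
    X,m=sel(n,(.54,.297),.06,.055,.075); print(n,"scraper",len(X),rect(X),np.median(X[:,2]))
    X,m=sel(n,(.64,-.035),.14,.069,.079); print(n,"rail",len(X),rect(X),np.median(X[:,2]))
    X,m=sel(n,(.54,.297),.07,.0005,.008); print(n,"pad",len(X),rect(X),np.median(X[:,2]))
    X,m=sel(n,(.576,-.284),.06,.075,.14)
    # plane ransac
    rng=np.random.default_rng(0);best=None
    for _ in range(500):
        q=X[rng.choice(len(X),3,False)];nn=np.cross(q[1]-q[0],q[2]-q[0]);L=np.linalg.norm(nn)
        if L<1e-5: continue
        nn/=L; nn*=np.sign(nn[2]); 
        if nn[2]<.7: continue
        i=abs((X-q[0])@nn)<.0015
        if best is None or i.sum()>best.sum(): best=i
    Y=X[best]; c=Y.mean(0); nn=np.linalg.svd(Y-c)[2][2]; nn*=np.sign(nn[2])
    print(n,"gb top",len(Y),c,nn,np.degrees(np.arccos(nn[2])),np.degrees(np.arctan2(nn[1],nn[0])))
    B=np.linalg.svd(np.eye(3)-np.outer(nn,nn))[0][:,:2]; ex=np.array([-nn[0],-nn[1],0]);ex/=np.linalg.norm(ex); ex=ex-nn*(ex@nn);ex/=np.linalg.norm(ex); ey=np.cross(nn,ex)
    U=np.c_[(Y-c)@ex,(Y-c)@ey]; r=cv2.minAreaRect((U*1000).astype(np.float32)); print(r, c+ex*r[0][0]/1e3+ey*r[0][1]/1e3, "ex",ex)
    # chips: yellow, high
    X,m=sel(n,(.62,-.045),.13,.070,.095); hsv=cv2.cvtColor(P[n]["image"],cv2.COLOR_BGR2HSV)
    mm=m&(hsv[...,1]>110); k,l,st,ce=cv2.connectedComponentsWithStats(mm.astype(np.uint8))
    for i in range(1,k): 
        if st[i,4]>3: print("  chip",ce[i].round(1),st[i,4],np.round(onz(P[n],[ce[i]],.080)[0],4))
E
python3 m.py
```

```text
scene scraper 257 (array([545.3, 302.1]), array([63.7, 23.4]), np.float32(82.5)) 0.06260489189225506
scene rail 592 (array([664.3, -49.2]), array([238.7, 136.4]), np.float32(27.8)) 0.07410064638870272
scene pad 1317 (array([540.7, 297.8]), array([134. , 138.1]), np.float32(116.1)) 0.003024617097657565
scene gb top 121 [ 0.57370912 -0.28985953  0.09648751] [-0.47489434  0.16948751  0.8635678 ] 30.280432677546894 160.35876121801616
((-3.187366485595703, -1.065164566040039), (79.1377944946289, 41.70875549316406), 5.383113861083984) [ 0.57075874 -0.28993752  0.09488033] ex [ 0.81332177 -0.29027064  0.50423273]
  chip [259.  195.5] 16 [ 0.5511 -0.0491  0.08  ]
  chip [252.  201.1] 16 [ 0.5772 -0.053   0.08  ]
  chip [249.6 209.4] 13 [ 0.6016 -0.0418  0.08  ]
  chip [238.9 225.9] 22 [ 0.6579 -0.0328  0.08  ]
top scraper 157 (array([542.7, 297.8]), array([64.3, 22.3]), np.float32(79.5)) 0.0639022938045524
top rail 499 (array([634.1, -36.9]), array([208.5, 139.3]), np.float32(13.1)) 0.0752644304698744
top pad 1040 (array([539.3, 297. ]), array([137.7, 136.1]), np.float32(53.9)) 0.003892910306635155
top gb top 200 [ 0.56807027 -0.29336508  0.09689702] [-0.4627038   0.15433542  0.87297524] 29.19375570301557 161.55381571610118
((-2.271953582763672, -0.9590492248535156), (78.94264221191406, 41.41215515136719), 3.2340891361236572) [ 0.56588535 -0.29364729  0.09578884] ex [ 0.82812288 -0.27622141  0.48776452]
  chip [272.5 131.6] 15 [ 0.7394 -0.0681  0.08  ]
  chip [261.4 157.6] 17 [ 0.6542 -0.0355  0.08  ]
  chip [263.6 174.6] 13 [ 0.6006 -0.0433  0.08  ]
  chip [267.3 182.5] 14 [ 0.5763 -0.0548  0.08  ]
  chip [265.9 190.6] 15 [ 0.5513 -0.051   0.08  ]
```

View pics/crop1.png

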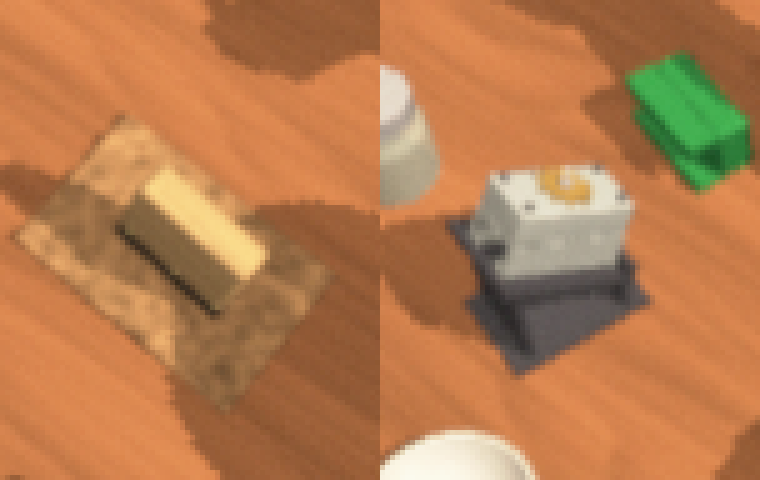

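The crop confirms both: a wooden block with a dark foot on the cork pad, and the aluminium gearbox on the stand with the green one lying apart. Now I'll fit the rail.

```bash
cat > r.py <<'E'
from h import *
P={n:np.load(f"{n}0.npy",allow_pickle=True).item() for n in("scene","top")}
for n in P:
    W=cloud(P[n]); yaw=np.radians(7.5); c=np.array([.656,-.034])
    for it in range(3):
        e=np.array([np.cos(yaw),np.sin(yaw)]); f=np.array([-e[1],e[0]]); d=W[...,:2]-c; a=d@e; b=d@f
        m=(a>-.14)&(a<.05)&(abs(b)<.03)&(W[...,2]>.068)&(W[...,2]<.079)
        A,B=a[m],b[m]; bins=np.arange(-.11,.035,.006); L=[];H=[];X=[]
        for x in bins:
            q=B[(A>=x)&(A<x+.006)]
            if len(q)>3: L.append(q.min());H.append(q.max());X.append(x+.003)
        mid=(np.array(L)+H)/2; pf=np.polyfit(X,mid,1); yaw+=np.arctan(pf[0]); c=c+f*pf[1]
    print(n,"yaw",np.degrees(yaw),"c",c,"width",np.median(np.array(H)-L),"amin",np.sort(A)[:6],"amax",np.sort(A)[-4:],"z",np.median(W[m][:,2]), "end",c+e*np.sort(A)[2])
E
python3 r.py
```

```text
scene yaw 8.385201459147437 c [ 0.65613061 -0.03499266] width 0.02905985955074691 amin [-0.12214307 -0.12093448 -0.12092704 -0.1209077  -0.12087235 -0.12011838] amax [0.03060708 0.03082575 0.03135545 0.04655459] z 0.07397474085428382 end [ 0.53649628 -0.05262715]
top yaw 9.003416377513078 c [ 0.656404   -0.03707982] width 0.02787830132667633 amin [-0.12570173 -0.1253544  -0.12531941 -0.12526956 -0.12511256 -0.12401792] amax [0.04073813 0.04077547 0.04085672 0.04136866] z 0.07517456492277305 end [ 0.53262865 -0.05669155]
```

>>> jog_arm(
  plan=[
    [[0.2, -0.2, 0], [0, 0, -0.0235], 0],
    [[0.2, -0.2, 0], [0, 0, -0.0235], 0],
    [[0.2, -0.2, 0], [0, 0, -0.0235], 0],
    [[0.2, -0.2, 0], [0, 0, -0.0235], 0],
    [[0.2, -0.2, 0], [0, 0, -0.0235], 0],
    [[0.2, -0.2, 0], [0, 0, -0.0235], 0],
    [[0.25, -0.25, 0], [0, 0, -0.0235], 0],
    [[0.25, -0.25, 0], [0, 0, -0.0235], 0],
    [[0.25, -0.25, 0], [0, 0, -0.0153], 0],
    [[0.2, -0.2, 0], [0, 0, 0], 0],
    [[0, 0, 0], [0, 0, 0], 0],
  ],
)

```text
t: 2.5
ee_pos: [0.5349, 0.2984, 0.239]
eef_rot: [3.137, 0.003, 1.404]
force: [-0.1, -0.6, 0.3]
finger_gap: 0.088
grasp_force: 0.0
```

>>> jog_arm(
  plan=[
    [[0.076, 0.013, -0.2], [0, 0, 0.001], 0],
    [[0, 0, -0.3], [0, 0, 0], 0],
    [[0, 0, -0.3], [0, 0, 0], 0],
    [[0, 0, -0.3], [0, 0, 0], 0],
    [[0, 0, -0.3], [0, 0, 0], 0],
    [[0, 0, -0.25], [0, 0, 0], 0],
    [[0, 0, -0.117], [0, 0, 0], 0],
    [[0, 0, 0], [0, 0, 0], 0],
    [[0, 0, 0], [0, 0, 0], 1],
    [[0, 0, 0], [0, 0, 0], 1],
    [[0, 0, 0], [0, 0, 0], 1],
    [[0, 0, 0], [0, 0, 0], 1],
  ],
  force=25,
)

```text
t: 3.7
ee_pos: [0.54, 0.3065, 0.0278]
eef_rot: [3.14, -0.001, 1.42]
force: [0.6, 0.7, -0.1]
finger_gap: 0.0583
grasp_force: 0.0
```

>>> jog_arm(
  plan=[
    [[0.033, -0.05, 0], [0, 0, 0], 1],
    [[0, 0, 0], [0, 0, 0], 1],
    [[0, 0, 0], [0, 0, 0], 1],
    [[0, 0, 0], [0, 0, 0], 1],
    [[0, 0, 0], [0, 0, 0], 1],
    [[0, 0, 0], [0, 0, 0], 1],
    [[0, 0, 0], [0, 0, 0], 1],
    [[0, 0, 0], [0, 0, 0], 1],
  ],
)

```text
t: 4.5
ee_pos: [0.5433, 0.3003, 0.0267]
eef_rot: [-3.142, -0.0, 1.42]
force: [-0.1, -0.9, -0.4]
finger_gap: 0.0219
grasp_force: 24.9
```

>>> jog_arm(
  plan=[
    [[0, 0, 0.2], [0, 0, 0], 1],
    [[0, 0, 0.4], [0, 0, 0], 1],
    [[0, 0, 0.4], [0, 0, 0], 1],
    [[0.077, -0.3, 0], [0, 0, 0.006], 1],
    [[0.077, -0.32, 0], [0, 0, 0.006], 1],
    [[0.077, -0.32, 0], [0, 0, 0.006], 1],
    [[0.077, -0.32, 0], [0, 0, 0.006], 1],
    [[0.077, -0.32, 0], [0, 0, 0.006], 1],
    [[0.077, -0.32, 0], [0, 0, 0.006], 1],
    [[0.077, -0.32, 0], [0, 0, 0.006], 1],
    [[0.077, -0.32, 0], [0, 0, 0.006], 1],
    [[0.077, -0.3, 0], [0, 0, 0], 1],
  ],
)

```text
t: 5.7
ee_pos: [0.6264, -0.0429, 0.1466]
eef_rot: [-3.141, 0.0, 1.721]
force: [0.8, 0.7, -0.9]
finger_gap: 0.0217
grasp_force: 24.9
```

>>> jog_arm(
  plan=[
    [[0, 0, 0], [0, 0, 0], 1],
    [[0, 0, 0], [0, 0, 0], 1],
    [[0, 0, 0], [0, 0, 0], 1],
  ],
)

```text
t: 6.0
ee_pos: [0.6261, -0.0386, 0.1465]
eef_rot: [-3.141, -0.002, 1.723]
force: [-0.9, 0.6, -0.8]
finger_gap: 0.0219
grasp_force: 24.9
```

>>> jog_arm(
  plan=[
    [[0, -0.016, -0.15], [0, 0, 0], 1],
    [[0, 0, -0.15], [0, 0, 0], 1],
    [[0, 0, -0.092], [0, 0, 0], 1],
    [[0, 0, 0], [0, 0, 0], 1],
    [[0, 0, 0], [0, 0, 0], 1],
    [[0, 0, 0], [0, 0, 0], 1],
  ],
)

```text
t: 6.6
ee_pos: [0.6268, -0.0422, 0.1003]
eef_rot: [3.141, 0.0, 1.722]
force: [-0.1, 0.2, -0.5]
finger_gap: 0.0219
grasp_force: 25.0
```

>>> jog_arm(
  plan=[
    [[-0.05, -0.0076, -0.01], [0, 0, 0], 1],
    [[-0.082, -0.0126, 0], [0, 0, 0], 1],
    [[-0.082, -0.0126, 0], [0, 0, 0], 1],
    [[-0.082, -0.0126, 0], [0, 0, 0], 1],
    [[-0.082, -0.0126, 0], [0, 0, 0], 1],
    [[-0.082, -0.0126, 0], [0, 0, 0], 1],
    [[-0.082, -0.0126, 0], [0, 0, 0], 1],
    [[-0.082, -0.0126, 0], [0, 0, 0], 1],
    [[-0.082, -0.0126, 0], [0, 0, 0], 1],
    [[-0.082, -0.0126, 0], [0, 0, 0], 1],
    [[-0.082, -0.0126, 0], [0, 0, 0], 1],
    [[-0.082, -0.0126, 0], [0, 0, 0], 1],
  ],
)

```text
t: 7.8
ee_pos: [0.5115, -0.0602, 0.0985]
eef_rot: [3.142, -0.0, 1.721]
force: [-0.5, 0.5, -0.5]
finger_gap: 0.0213
grasp_force: 25.0
```

>>> jog_arm(
  plan=[
    [[-0.08, -0.0126, 0], [0, 0, 0], 1],
    [[0, 0, 0.2], [0, 0, 0], 1],
    [[0, 0.1, 0.3], [0, 0, 0], 1],
    [[0, 0.3, 0], [0, 0, 0], 1],
    [[0, 0.4, 0], [0, 0, 0], 1],
    [[0, 0.4, 0], [0, 0, 0], 1],
    [[0, 0, 0], [0, 0, 0], 1],
  ],
)

```text
t: 8.5
ee_pos: [0.5023, 0.0918, 0.1586]
eef_rot: [3.139, -0.006, 1.734]
force: [0.5, 0.5, -1.0]
finger_gap: 0.0216
grasp_force: 25.0
```

```bash
cat > v.py <<'E'
from h import *
import sys
k=sys.argv[1]; T=[]
for n in("scene","top"):
    p=viewer.camera(n); np.save(f"{n}{k}.npy",p,allow_pickle=True)
    u,v=map(int,proj(p,[[float(sys.argv[2]),float(sys.argv[3]),float(sys.argv[4])]])[0]); a=cv2.copyMakeBorder(p["image"],60,60,60,60,0)
    T.append(cv2.resize(a[v:v+120,u+10:u+110],None,fx=4,fy=4,interpolation=3)); print(n,"crop origin",u-50,v-60)
cv2.imwrite(f"pics/v{k}.png",np.hstack(T)); s=manip.sense(); print(s["t"],np.round(s["ee_pos"],4))
E
python3 v.py 1 .6 -.045 .05
```

```text
scene crop origin 199 154
top crop origin 214 117
8.6 [0.5021 0.0837 0.1584]
```

View pics/v1.png

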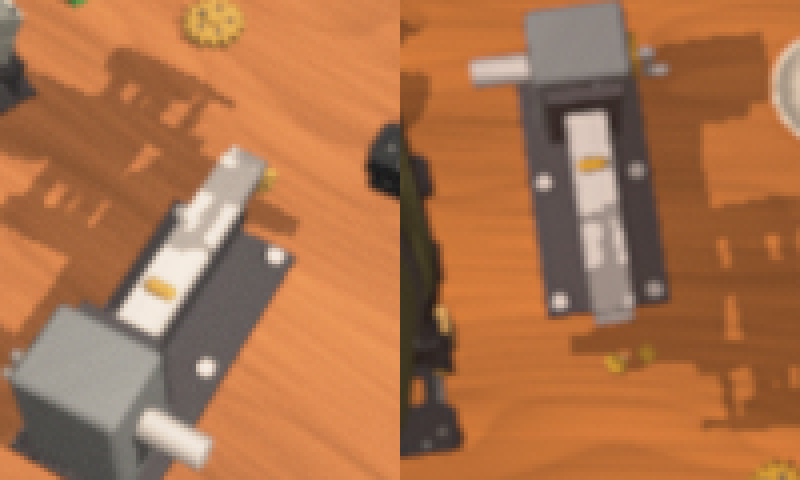

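The rail top is clear; only the catch remains, at top (262,157). Two chips lie on the bench off the free end at top (267,207) and (275,205). Next the scraper goes back to the pad.

>>> jog_arm(
  plan=[
    [[0.06, 0.3, 0], [0, 0, -0.008], 1],
    [[0.06, 0.3, 0], [0, 0, -0.008], 1],
    [[0.06, 0.3, 0], [0, 0, -0.008], 1],
    [[0.06, 0.3, 0], [0, 0, -0.008], 1],
    [[0.06, 0.3, 0], [0, 0, -0.008], 1],
    [[0.044, 0.304, 0], [0, 0, -0.008], 1],
    [[0, 0, 0], [0, 0, 0], 1],
    [[0, 0, -0.3], [0, 0, 0], 1],
    [[0, 0, -0.3], [0, 0, 0], 1],
    [[0, 0, -0.3], [0, 0, 0], 1],
    [[0, 0, 0], [0, 0, 0], 1],
    [[0, 0, 0], [0, 0, 0], 1],
  ],
)

```text
t: 9.8
ee_pos: [0.5445, 0.2965, 0.0506]
eef_rot: [-3.141, 0.002, 1.417]
force: [-0.1, -0.1, 0.3]
finger_gap: 0.0218
grasp_force: 25.0
```

>>> jog_arm(
  plan=[
    [[0, 0.02, -0.1], [0, 0, 0], 1],
    [[0, 0, -0.06], [0, 0, 0], 1],
    [[0, 0, -0.026], [0, 0, 0], 1],
    [[0, 0, -0.012], [0, 0, 0], 1],
    [[0, 0, 0], [0, 0, 0], 1],
    [[0, 0, 0], [0, 0, 0], 1],
  ],
)

```text
t: 10.4
ee_pos: [0.5442, 0.3014, 0.027]
eef_rot: [3.141, -0.0, 1.42]
force: [0.1, -0.5, -0.8]
finger_gap: 0.0217
grasp_force: 25.0
```

>>> jog_arm(
  plan=[
    [[0, 0, 0], [0, 0, 0], 0],
    [[0, 0, 0], [0, 0, 0], 0],
    [[0, 0, 0], [0, 0, 0], 0],
    [[0, 0, 0], [0, 0, 0], 0],
    [[0, 0, 0], [0, 0, 0], 0],
    [[0, 0, 0.1], [0, 0, 0], 0],
    [[0, 0, 0.3], [0, 0, 0], 0],
    [[0, 0, 0.4], [0, 0, 0], 0],
    [[0, 0, 0.4], [0, 0, 0], 0],
    [[0, -0.2, 0.3], [0, 0, 0], 0],
    [[0, -0.3, 0], [0, 0, 0.02], 0],
    [[0, -0.3, 0], [0, 0, 0.02], 0],
  ],
)

```text
t: 11.6
ee_pos: [0.5447, 0.205, 0.2092]
eef_rot: [3.137, -0.001, 1.678]
force: [1.3, -0.7, -0.9]
finger_gap: 0.0882
grasp_force: 0.0
```

>>> jog_arm(
  plan=[
    [[0, -0.35, 0], [0, 0, 0.02], 0],
    [[0, -0.35, 0], [0, 0, 0.02], 0],
    [[0, -0.35, 0], [0, 0, 0.02], 0],
    [[0, -0.35, 0], [0, 0, 0.02], 0],
    [[0, -0.35, 0], [0, 0, 0.02], 0],
    [[0, -0.35, 0], [0, 0, 0.02], 0],
    [[0, -0.35, 0], [0, 0, 0.02], 0],
    [[0, -0.35, 0], [0, 0, 0.02], 0],
    [[0, -0.35, 0], [0, 0, 0.02], 0],
    [[0, -0.35, 0], [0, 0, 0.015], 0],
    [[0, -0.3, 0], [0, 0, 0], 0],
    [[0, -0.2, 0], [0, 0, 0], 0],
  ],
)

```text
t: 12.8
ee_pos: [0.5428, -0.2792, 0.2074]
eef_rot: [-3.139, 0.0, 2.892]
force: [0.2, 0.8, -0.5]
finger_gap: 0.0881
grasp_force: 0.0
```

>>> jog_arm(
  plan=[
    [[0, 0, -0.1], [-0.005, -0.0202, 0], 0],
    [[0, 0, -0.1], [-0.005, -0.0202, 0], 0],
    [[0, 0, -0.1], [-0.005, -0.0202, 0], 0],
    [[0, 0, -0.1], [-0.005, -0.0202, 0], 0],
    [[0, 0, 0], [0, 0, 0], 0],
    [[0, 0, 0], [0, 0, 0], 0],
    [[0, 0, 0], [0, 0, 0], 0],
  ],
)

```text
t: 13.5
ee_pos: [0.5337, -0.2751, 0.1654]
eef_rot: [-3.132, 0.308, 2.899]
force: [1.4, -0.6, 0.1]
finger_gap: 0.0878
grasp_force: 0.0
```

```bash
sed -e 's/0.npy/2.npy/' -e '/cv2.imwrite/d' m.py > m2.py; cat > shot.py <<'E'
from h import *
import sys
for n in("scene","top"): np.save(f"{n}{sys.argv[1]}.npy",viewer.camera(n),allow_pickle=True)
E
python3 shot.py 2; python3 m2.py | grep -v chip; python3 - <<'E'
from h import *
from scipy.spatial.transform import Rotation as R
s=manip.sense(); print(s["t"],s["ee_pos"],s["eef_rot"]); r=R.from_euler("xyz",s["eef_rot"]).as_matrix(); print(r.round(3)); print(np.round(s["q"],2))
E
```

```text
scene scraper 258 (array([545.2, 303.1]), array([64.9, 24. ]), np.float32(84.4)) 0.0625942242638195
scene rail 650 (array([664. , -49.3]), array([238.8, 136.6]), np.float32(27.8)) 0.07400491899547534
scene pad 1326 (array([542.4, 297.4]), array([136.1, 134.6]), np.float32(77.3)) 0.0031065842292096494
scene gb top 115 [ 0.5715832  -0.28974794  0.09546222] [-0.49322442  0.14319721  0.8580351 ] 30.903325149208538 163.8104700283542
((-0.8747406005859375, -1.410867691040039), (75.19683074951172, 43.76875686645508), 1.891189694404602) [ 0.57046903 -0.29089359  0.09501296] ex [ 0.82400942 -0.23923359  0.51359105]
top scraper 157 (array([543. , 299.2]), array([63.9, 22.5]), np.float32(80.9)) 0.0640587793903933
top rail 545 (array([640.1, -17.2]), array([217.2, 137.2]), np.float32(1.8)) 0.07524358415448744
top pad 1038 (array([539.9, 298.2]), array([137.8, 136.6]), np.float32(10.1)) 0.004028175001976194
top gb top 94 [ 0.58017627 -0.29331847  0.10283541] [-0.43410853  0.10907927  0.89423235] 26.590003046964288 165.89518977921898
((-12.36009407043457, -3.459115982055664), (39.90330505371094, 74.2930679321289), 87.90573120117188) [ 0.56861372 -0.29397977  0.09730299] ex [ 0.86727264 -0.21792124  0.44760307]
13.6 [ 0.53324826 -0.27499549  0.16504207] [-3.13157243  0.30713451  2.89959452]
[[-0.925  0.243  0.291]
 [ 0.228  0.97  -0.082]
 [-0.302 -0.01  -0.953]]
[ 0.6   0.68 -0.29  2.01  0.73  0.21  1.03]
```

>>> jog_arm(
  plan=[
    [[0, 0, 0], [-0.0021, -0.0084, 0], 0],
    [[0, 0, 0], [-0.0021, -0.0084, 0], 0],
    [[0, 0, 0], [-0.0021, -0.0084, 0], 0],
    [[0, 0, 0], [-0.0021, -0.0084, 0], 0],
    [[0, 0, 0], [0, 0, 0], 0],
    [[0, 0, 0], [0, 0, 0], 0],
  ],
)

```text
t: 14.2
ee_pos: [0.5158, -0.2711, 0.155]
eef_rot: [-3.13, 0.35, 2.903]
force: [0.7, -0.2, -0.2]
finger_gap: 0.0881
grasp_force: 0.0
```

```bash
cat > s.py <<'E'
from h import *
from scipy.spatial.transform import Rotation as R
s=manip.sense(); print(s["t"],s["ee_pos"],s["force"]); r=R.from_euler("xyz",s["eef_rot"]).as_matrix(); print(r.round(3)); print(np.round(s["q"],2),np.round(s["joint_velocities"],2))
E
python3 s.py
```

```text
14.2 [ 0.51583251 -0.27113583  0.15502341] [ 0.67999731 -0.20935509 -0.22037357]
[[-0.913  0.24   0.33 ]
 [ 0.222  0.971 -0.092]
 [-0.343 -0.011 -0.939]]
[ 0.65  0.69 -0.34  2.1   1.44  0.17  0.34] [-0.01 -0.    0.01 -0.01 -0.   -0.   -0.01]
```

>>> jog_arm(
  plan=[
    [[0.09, -0.04, 0], [0.0017, 0.0067, 0], 0],
    [[0.09, -0.04, 0], [0.0017, 0.0067, 0], 0],
    [[0.1, -0.054, -0.1], [0, 0, 0], 0],
    [[0, 0, 0], [0, 0, 0], 0],
    [[0, 0, 0], [0, 0, 0], 0],
    [[0, 0, 0], [0, 0, 0], 0],
  ],
)

```text
t: 14.8
ee_pos: [0.5446, -0.2875, 0.1432]
eef_rot: [-3.122, 0.286, 2.904]
force: [-0.8, 0.3, 0.3]
finger_gap: 0.0882
grasp_force: 0.0
```

```bash
python3 s.py
```

```text
14.8 [ 0.54458472 -0.2874511   0.14317366] [-0.84841399  0.30696695  0.26302506]
[[-0.932  0.241  0.27 ]
 [ 0.226  0.97  -0.086]
 [-0.283 -0.019 -0.959]]
[ 0.73  0.77 -0.51  1.95  1.06  0.36  0.75] [ 0.   -0.   -0.    0.    0.01  0.   -0.01]
```

>>> jog_arm(
  plan=[
    [[0.052, -0.01, -0.175], [0.003, -0.0007, 0], 0],
    [[0.052, -0.01, -0.175], [0, 0, 0], 0],
    [[0.052, -0.01, -0.175], [0, 0, 0], 0],
    [[0.052, -0.01, -0.175], [0, 0, 0], 0],
    [[0, 0, 0], [0, 0, 0], 0],
    [[0, 0, 0], [0, 0, 0], 0],
    [[0, 0, 0], [0, 0, 0], 0],
  ],
)

```text
t: 15.5
ee_pos: [0.5703, -0.2928, 0.0603]
eef_rot: [3.141, 0.288, 2.897]
force: [-0.2, -0.1, 0.0]
finger_gap: 0.0882
grasp_force: 0.0
```

```bash
python3 s.py
```

```text
15.5 [ 0.57034016 -0.29277843  0.06032499] [-0.2322386  -0.09875511  0.00211338]
[[-0.93   0.242  0.276]
 [ 0.232  0.97  -0.069]
 [-0.284  0.    -0.959]]
[ 0.6   0.91 -0.3   1.91  1.26  0.18  0.55] [ 0.01 -0.01 -0.   -0.    0.01 -0.   -0.01]
```

>>> jog_arm(
  plan=[
    [[0, 0, 0], [0, 0, 0], 1],
    [[0, 0, 0], [0, 0, 0], 1],
    [[0, 0, 0], [0, 0, 0], 1],
    [[0, 0, 0], [0, 0, 0], 1],
    [[0, 0, 0], [0, 0, 0], 1],
    [[0, 0, 0], [0, 0, 0], 1],
    [[0, 0, 0], [0, 0, 0], 1],
    [[0, 0, 0], [0, 0, 0], 1],
    [[0, 0, 0], [0, 0, 0], 1],
  ],
  force=40,
)

```text
t: 16.4
ee_pos: [0.5702, -0.2929, 0.059]
eef_rot: [3.141, 0.287, 2.897]
force: [-0.0, -0.1, 0.5]
finger_gap: 0.0419
grasp_force: 39.8
```

>>> jog_arm(
  plan=[
    [[0, 0, 0.1], [0, 0, 0], 1],
    [[0, 0, 0.25], [0, 0, 0], 1],
    [[0, 0, 0.35], [0, 0, 0], 1],
    [[0, 0, 0.3], [0.0034, 0.0135, 0], 1],
    [[0, 0.1, 0], [0.0034, 0.0135, 0], 1],
    [[-0.1, 0.2, 0], [0.0034, 0.0135, 0], 1],
    [[-0.1, 0.2, 0], [0.0034, 0.0135, 0], 1],
    [[-0.1, 0.2, 0], [0.0034, 0.0135, 0], 1],
    [[-0.1, 0.2, 0], [0.0034, 0.0135, 0], 1],
    [[-0.1, 0.2, 0], [0, 0, 0.0105], 1],
    [[0, 0, 0], [0, 0, 0.0105], 1],
    [[0, 0, 0], [0, 0, 0], 1],
  ],
)

```text
t: 17.6
ee_pos: [0.5104, -0.1606, 0.1748]
eef_rot: [-3.14, -0.229, 3.032]
force: [0.1, -0.1, -4.8]
finger_gap: 0.0419
grasp_force: 39.7
```

```bash
python3 s.py
```

```text
17.6 [ 0.51036177 -0.16056131  0.17476085] [ 0.12141699 -0.06890763 -4.78591923]
[[-0.968  0.109 -0.226]
 [ 0.107  0.994  0.024]
 [ 0.227 -0.001 -0.974]]
[ 0.62  0.86 -0.78  1.67  0.6   1.13  1.08] [ 0.02 -0.    0.04 -0.03 -0.01 -0.   -0.04]
```

>>> jog_arm(
  plan=[
    [[-0.097, 0.156, 0], [0, 0, 0.0139], 1],
    [[-0.097, 0.156, 0], [0, 0, 0.0139], 1],
    [[-0.097, 0.156, 0], [0, 0, 0.0139], 1],
    [[-0.097, 0.156, -0.1], [0, 0, 0], 1],
    [[-0.097, 0.156, -0.15], [0, 0, 0], 1],
    [[0, 0, -0.2], [0, 0, 0], 1],
    [[0, 0, 0], [0, 0, 0], 1],
    [[0, 0, 0], [0, 0, 0], 1],
    [[0, 0, 0], [0, 0, 0], 1],
  ],
)

```text
t: 18.5
ee_pos: [0.4535, -0.0688, 0.122]
eef_rot: [-3.139, -0.227, -2.995]
force: [0.2, -0.2, -3.8]
finger_gap: 0.042
grasp_force: 39.7
```

```bash
python3 s.py; python3 v.py 3 .5 -.06 .1
```

```text
18.5 [ 0.45350606 -0.0687663   0.12199135] [ 0.15558334 -0.19534943 -3.79066089]
[[-0.964 -0.146 -0.222]
 [-0.142  0.989 -0.035]
 [ 0.225 -0.002 -0.974]]
[ 0.48  0.87 -0.79  1.94  0.75  0.92  0.96] [ 0.   -0.01 -0.01  0.    0.   -0.   -0.  ]
scene crop origin 217 117
top crop origin 218 146
18.6 [ 0.4534 -0.0686  0.1221]
```

View pics/v3.png

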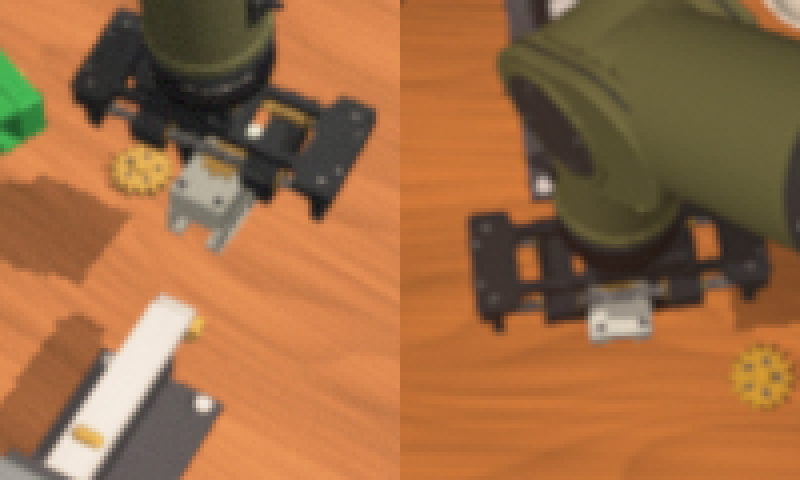

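Scene crop: the gearbox's front end with its channel faces the rail end at about (266,191). It is roughly level and aligned, and nothing lies on the rail. Now I'll measure it in the rail's frame.

```bash
cat > g.py <<'E'
from h import *
import sys
k=sys.argv[1]; z0,z1,a0,a1=map(float,sys.argv[2:6])
F={"scene":(8.385,[.65613,-.03499]),"top":(9.003,[.6564,-.03708])}
for n in F:
    p=np.load(f"{n}{k}.npy",allow_pickle=True).item(); W=cloud(p); y=np.radians(F[n][0]); e=np.array([np.cos(y),np.sin(y)]); f=np.array([-e[1],e[0]])
    d=W[...,:2]-F[n][1]; a=d@e; b=d@f; hsv=cv2.cvtColor(p["image"],cv2.COLOR_BGR2HSV)
    m=(W[...,2]>z0)&(W[...,2]<z1)&(a>a0)&(a<a1)&(abs(b)<.03)&(hsv[...,2]>95)
    X=np.c_[a[m],b[m],W[m][:,2]]; A=np.c_[X[:,:2],np.ones(len(X))]
    w=np.ones(len(X),bool)
    for _ in range(6):
        c=np.linalg.lstsq(A[w],X[w,2],rcond=None)[0]; w=abs(X[:,2]-A@c)<.0025
    Y=X[w]; L=[];H=[];xs=[]
    for x in np.arange(Y[:,0].min(),Y[:,0].max(),.005):
        q=Y[(Y[:,0]>=x)&(Y[:,0]<x+.005),1]
        if len(q)>4: L.append(q.min());H.append(q.max());xs.append(x+.0025)
    L,H=np.array(L),np.array(H); r=cv2.minAreaRect((Y[:,:2]*1000).astype(np.float32))
    print(n,len(Y),"slope a,b deg",np.degrees(np.arctan(c[:2])).round(2),"zmean",Y[:,2].mean().round(4),"a range",Y[:,0].min().round(4),Y[:,0].max().round(4),"rect",np.round(r[0],1),np.round(r[1],1),round(r[2],1))
    print(np.c_[xs,L,H,(L+H)/2].round(4).tolist())
E
python3 g.py 3 .143 .167 -.25 -.11
```

```text
scene 160 slope a,b deg [-3.57  0.16] zmean 0.1546 a range -0.2214 -0.148 rect [-184.8   -4.7] [72.8 40.4] 2.6
[[-0.1989, -0.0197, 0.0052, -0.0073], [-0.1839, -0.0228, 0.0085, -0.0072], [-0.1789, -0.0203, 0.0103, -0.005], [-0.1739, -0.0217, 0.0143, -0.0037], [-0.1689, -0.0221, 0.0156, -0.0033], [-0.1639, -0.0239, 0.0159, -0.004], [-0.1589, -0.0235, 0.0154, -0.0041], [-0.1539, -0.0195, 0.0168, -0.0013], [-0.1489, -0.0234, 0.0137, -0.0048]]
top 122 slope a,b deg [ 1.75 -1.53] zmean 0.1552 a range -0.2323 -0.1974 rect [-2.149e+02 -2.000e-01] [41. 34.] 88.4
[[-0.2298, -0.0204, 0.0207, 0.0001], [-0.2248, -0.0178, 0.0203, 0.0012], [-0.2198, -0.016, 0.0195, 0.0017], [-0.2148, -0.0196, 0.0191, -0.0002], [-0.2098, -0.0173, 0.0184, 0.0005], [-0.1998, -0.0189, 0.0192, 0.0001]]
```

```bash
cat > r2.py <<'E'
from h import *
for n,ks in (("scene","0123"),("top","012")):
  for k in ks:
    p=np.load(f"{n}{k}.npy",allow_pickle=True).item(); W=cloud(p); yaw=np.radians(8.7); c=np.array([.6563,-.036]); out=[]
    # cast pixels onto plane z=.075: bounds of non-base region via depth
    h,w=W.shape[:2]; v,u=np.mgrid[:h,:w]; Q=onz(p,np.stack([u,v],-1).reshape(-1,2),.075).reshape(h,w,3)
    e=np.array([np.cos(yaw),np.sin(yaw)]); f=np.array([-e[1],e[0]]); d=Q[...,:2]-c; a=d@e; b=d@f
    on=(abs(W[...,2]-np.median(W[(abs(a+.05)<.04)&(abs(b)<.01)][:,2]))<.003)
    m=(abs(b)<.03)&(a>-.118)&(a<.03)&on
    A,B=a[m],b[m]; M=[];X=[];Wd=[]
    for x in np.arange(-.118,.03,.008):
        q=B[(A>=x)&(A<x+.008)]
        if len(q)>5: M.append((np.percentile(q,3)+np.percentile(q,97))/2);X.append(x+.004);Wd.append(np.ptp(q))
    pf=np.polyfit(X,M,1); print(n,k,"dyaw",np.degrees(pf[0]).round(2),"b at catch",pf[1].round(4),"b at end",np.polyval(pf,-.125).round(4),"centroid",B.mean().round(4),"w",np.median(Wd).round(4), "res",np.std(M-np.polyval(pf,X)).round(4),"end a",np.sort(a[(abs(b)<.013)&(a<-.1)&(a>-.15)&on])[:3].round(4))
E
python3 r2.py
```

```text
scene 0 dyaw -0.32 b at catch 0.0014 b at end 0.002 centroid 0.0016 w 0.0293 res 0.0015 end a [-0.1206 -0.1203 -0.1201]Traceback (most recent call last):
  File "r2.py", line 14, in <module>
    pf=np.polyfit(X,M,1); print(n,k,"dyaw",np.degrees(pf[0]).round(2),"b at catch",pf[1].round(4),"b at end",np.polyval(pf,-.125).round(4),"centroid",B.mean().round(4),"w",np.median(Wd).round(4), "res",np.std(M-np.polyval(pf,X)).round(4),"end a",np.sort(a[(abs(b)<.013)&(a<-.1)&(a>-.15)&on])[:3].round(4))
    raise TypeError("expected non-empty vector for x")
TypeError: expected non-empty vector for x
```

```bash
sed -i 's/np.median(W\[/np.nanmedian(W[/' r2.py; python3 r2.py
```

```text
scene 0 dyaw -0.32 b at catch 0.0014 b at end 0.002 centroid 0.0016 w 0.0293 res 0.0015 end a [-0.1206 -0.1203 -0.1201]
scene 1 dyaw 0.27 b at catch 0.0014 b at end 0.0008 centroid 0.0011 w 0.0297 res 0.0003 end a [-0.1206 -0.1203 -0.1201]
scene 2 dyaw 0.31 b at catch 0.0015 b at end 0.0008 centroid 0.0014 w 0.0297 res 0.0004 end a [-0.1206 -0.1203 -0.1201]
scene 3 dyaw 0.18 b at catch 0.0014 b at end 0.001 centroid 0.0014 w 0.0293 res 0.0004 end a [-0.1206 -0.1201 -0.1198]
top 0 dyaw 0.1 b at catch -0.0013 b at end -0.0016 centroid -0.0012 w 0.0281 res 0.0006 end a [-0.126  -0.1256 -0.1252]
top 1 dyaw 0.05 b at catch -0.0014 b at end -0.0015 centroid -0.0014 w 0.028 res 0.0007 end a [-0.1256 -0.1252 -0.1248]
top 2 dyaw 0.21 b at catch -0.0013 b at end -0.0018 centroid -0.0016 w 0.028 res 0.0008 end a [-0.126  -0.1256 -0.1252]
```

>>> jog_arm(
  plan=[
    [[-0.002, 0.0125, -0.15], [-0.0002, 0.0012, 0.0014], 1],
    [[0, 0, -0.15], [0, 0, 0], 1],
    [[0, 0, -0.102], [0, 0, 0], 1],
    [[0, 0, 0], [0, 0, 0], 1],
    [[0, 0, 0], [0, 0, 0], 1],
    [[0, 0, 0], [0, 0, 0], 1],
    [[0, 0, 0], [0, 0, 0], 1],
  ],
)

```text
t: 19.3
ee_pos: [0.4528, -0.0667, 0.0737]
eef_rot: [-3.139, -0.235, -2.985]
force: [0.1, 0.3, -3.1]
finger_gap: 0.0417
grasp_force: 39.7
```

```bash
python3 s.py; python3 shot.py 4; python3 g.py 4 .095 .12 -.25 -.11
```

```text
19.3 [ 0.45281021 -0.06665318  0.07373442] [ 0.06245549  0.29285545 -3.13915898]
[[-0.961 -0.157 -0.229]
 [-0.152  0.988 -0.038]
 [ 0.232 -0.002 -0.973]]
[ 0.44  0.95 -0.74  1.96  0.83  0.85  0.9 ] [-0.  0.  0.  0.  0. -0.  0.]
scene 144 slope a,b deg [-0.36 -0.74] zmean 0.1056 a range -0.2259 -0.1476 rect [-186.6   -0.5] [78.3 41.6] 1.0
[[-0.2234, 0.0017, 0.0092, 0.0054], [-0.1834, -0.0192, 0.0124, -0.0034], [-0.1784, -0.0198, 0.0141, -0.0029], [-0.1734, -0.019, 0.018, -0.0005], [-0.1684, -0.021, 0.0206, -0.0002], [-0.1634, -0.0185, 0.0186, 0.0], [-0.1584, -0.0189, 0.0192, 0.0001], [-0.1534, -0.0207, 0.0198, -0.0005], [-0.1484, -0.0199, 0.0185, -0.0007]]
top 95 slope a,b deg [ 5.   -4.31] zmean 0.1073 a range -0.232 -0.1982 rect [-215.1    2.1] [40.9 33.8] 89.7
[[-0.2295, -0.0173, 0.0226, 0.0026], [-0.2245, -0.0149, 0.0223, 0.0037], [-0.2195, -0.0183, 0.0186, 0.0002], [-0.2145, -0.0165, 0.0211, 0.0023], [-0.2095, -0.017, 0.0203, 0.0017], [-0.1995, -0.013, 0.0216, 0.0043]]
```

>>> jog_arm(
  plan=[
    [[0.084, 0.0014, 0], [0, 0, 0], 1],
    [[0.0823, 0.0129, 0], [0, 0, 0], 1],
    [[0.0247, 0.0039, 0], [0, 0, 0], 1],
    [[0.0247, 0.0039, 0], [0, 0, 0], 1],
    [[0.0247, 0.0039, 0], [0, 0, 0], 1],
    [[0, 0, 0], [0, 0, 0], 1],
    [[0, 0, 0], [0, 0, 0], 1],
  ],
)

```text
t: 20.1
ee_pos: [0.4809, -0.0636, 0.073]
eef_rot: [-3.14, -0.236, -2.984]
force: [-0.3, 0.2, -2.8]
finger_gap: 0.0418
grasp_force: 39.7
```

```bash
python3 s.py; python3 v.py 5 .55 -.05 .08;  python3 g.py 5 .095 .12 -.25 -.08
```

```text
20.1 [ 0.4809122  -0.06359057  0.07302878] [-0.32125263  0.159422   -2.78654683]
[[-0.96  -0.157 -0.231]
 [-0.152  0.988 -0.039]
 [ 0.234 -0.002 -0.972]]
[ 0.43  0.97 -0.74  1.87  0.8   0.91  0.95] [ 0.   -0.    0.    0.01  0.   -0.   -0.  ]
scene crop origin 208 135
top crop origin 215 131
20.2 [ 0.4809 -0.0636  0.0731]
scene 153 slope a,b deg [-0.96  0.52] zmean 0.1049 a range -0.1969 -0.12 rect [-158.1   -2.2] [77.3 41.7] 1.9
[[-0.1544, -0.019, 0.0118, -0.0036], [-0.1494, -0.0227, 0.0131, -0.0048], [-0.1444, -0.021, 0.0149, -0.003], [-0.1394, -0.0223, 0.0192, -0.0016], [-0.1344, -0.0205, 0.0181, -0.0012], [-0.1294, -0.0215, 0.0175, -0.002], [-0.1244, -0.0216, 0.0184, -0.0016], [-0.1194, -0.0198, 0.0177, -0.0011]]
top 121 slope a,b deg [ 3.63 -0.13] zmean 0.1066 a range -0.2043 -0.1681 rect [-186.2    1.1] [36.1 41.4] 0.6
[[-0.2018, -0.0183, 0.0191, 0.0004], [-0.1968, -0.0194, 0.0216, 0.0011], [-0.1918, -0.0197, 0.0204, 0.0004], [-0.1868, -0.0175, 0.0201, 0.0013], [-0.1818, -0.0185, 0.0193, 0.0004], [-0.1718, -0.0143, 0.0204, 0.0031], [-0.1668, -0.0115, 0.0145, 0.0015]]
```

View pics/v5.png

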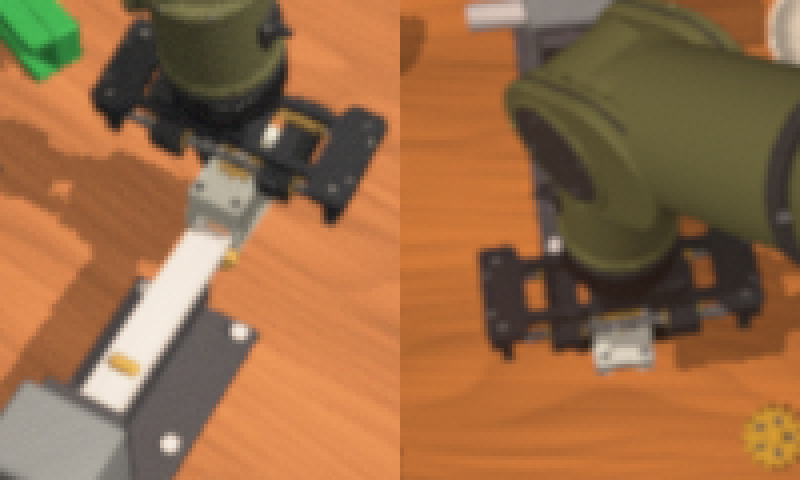

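The scene crop shows the gearbox mouth at the rail end, centred within about 0.5 mm with no contact. I'll go in slowly.

>>> jog_arm(
  plan=[
    [[0.0247, 0.0039, 0.005], [0, 0, 0], 1],
    [[0.0247, 0.0039, 0], [0, 0, 0], 1],
    [[0.0247, 0.0039, 0], [0, 0, 0], 1],
    [[0.0247, 0.0039, 0], [0, 0, 0], 1],
    [[0, 0, 0], [0, 0, 0], 1],
  ],
)

```text
t: 20.7
ee_pos: [0.4937, -0.0614, 0.0736]
eef_rot: [-3.14, -0.235, -2.984]
force: [-0.4, 0.5, -3.4]
finger_gap: 0.0417
grasp_force: 39.7
```

>>> jog_arm(
  plan=[
    [[0.0329, 0.0052, 0], [0, 0, 0], 1],
    [[0.0329, 0.0052, 0], [0, 0, 0], 1],
    [[0.0329, 0.0052, 0], [0, 0, 0], 1],
    [[0.0329, 0.0052, 0], [0, 0, 0], 1],
    [[0.0329, 0.0052, 0], [0, 0, 0], 1],
    [[0.0329, 0.0052, 0], [0, 0, 0], 1],
    [[0, 0, 0], [0, 0, 0], 1],
  ],
)

```text
t: 21.4
ee_pos: [0.5174, -0.0577, 0.0737]
eef_rot: [-3.14, -0.235, -2.984]
force: [-0.5, -0.3, -3.4]
finger_gap: 0.0418
grasp_force: 39.7
```

```bash
python3 s.py; python3 shot.py 6;  python3 g.py 6 .095 .12 -.25 -.06
```

```text
21.4 [ 0.51744506 -0.05766095  0.0736551 ] [-0.50880108 -0.30181397 -3.39584411]
[[-0.961 -0.157 -0.23 ]
 [-0.152  0.988 -0.038]
 [ 0.233 -0.002 -0.973]]
[ 0.41  1.   -0.75  1.76  0.78  0.98  1.  ] [ 0.   -0.    0.    0.02 -0.   -0.   -0.  ]
scene 158 slope a,b deg [-0.97  0.92] zmean 0.1055 a range -0.162 -0.084 rect [-122.4   -3.7] [77.6 40.6] 4.6
[[-0.1595, 0.0013, 0.0092, 0.0052], [-0.1495, 0.003, 0.0088, 0.0059], [-0.1445, 0.0024, 0.0085, 0.0055], [-0.1145, -0.0213, 0.011, -0.0052], [-0.1095, -0.0198, 0.0157, -0.0021], [-0.1045, -0.0214, 0.0177, -0.0019], [-0.0995, -0.0221, 0.0183, -0.0019], [-0.0945, -0.0202, 0.0181, -0.001], [-0.0895, -0.0206, 0.0192, -0.0007], [-0.0845, -0.0211, 0.0163, -0.0024]]
top 111 slope a,b deg [ 4.46 -3.51] zmean 0.1074 a range -0.167 -0.1291 rect [-148.     1.6] [37.9 41.9] 0.3
[[-0.1645, -0.0177, 0.0196, 0.0009], [-0.1595, -0.0189, 0.0217, 0.0014], [-0.1545, -0.0194, 0.0209, 0.0008], [-0.1495, -0.0172, 0.0205, 0.0017], [-0.1445, -0.0182, 0.0226, 0.0022], [-0.1295, -0.0113, 0.0177, 0.0032]]
```

>>> jog_arm(
  plan=[
    [[0.048, 0.0075, -0.004], [0, 0, 0], 1],
    [[0.048, 0.0075, 0], [0, 0, 0], 1],
    [[0.048, 0.0075, 0], [0, 0, 0], 1],
    [[0.048, 0.0075, 0], [0, 0, 0], 1],
    [[0.048, 0.0075, 0], [0, 0, 0], 1],
    [[0.048, 0.0075, 0], [0, 0, 0], 1],
    [[0.048, 0.0075, 0], [0, 0, 0], 1],
    [[0.048, 0.0075, 0], [0, 0, 0], 1],
    [[0.048, 0.0075, 0], [0, 0, 0], 1],
    [[0.048, 0.0075, 0], [0, 0, 0], 1],
    [[0, 0, 0], [0, 0, 0], 1],
  ],
)

```text
t: 22.6
ee_pos: [0.5753, -0.0486, 0.0732]
eef_rot: [-3.14, -0.235, -2.985]
force: [0.4, -0.5, -3.2]
finger_gap: 0.0419
grasp_force: 39.7
```

>>> jog_arm(
  plan=[
    [[0.0329, 0.0052, 0], [0, 0, 0], 1],
    [[0.0329, 0.0052, 0], [0, 0, 0], 1],
    [[0.0329, 0.0052, 0], [0, 0, 0], 1],
    [[0.0329, 0.0052, 0], [0, 0, 0], 1],
    [[0.0329, 0.0052, 0], [0, 0, 0], 1],
    [[0.0329, 0.0052, 0], [0, 0, 0], 1],
    [[0.0329, 0.0052, 0], [0, 0, 0], 1],
    [[0.0329, 0.0052, 0], [0, 0, 0], 1],
    [[0, 0, 0], [0, 0, 0], 1],
  ],
)

```text
t: 23.5
ee_pos: [0.6065, -0.0437, 0.0733]
eef_rot: [-3.14, -0.235, -2.984]
force: [0.5, 0.8, -2.4]
finger_gap: 0.042
grasp_force: 39.7
```

```bash
python3 s.py; python3 shot.py 7;  python3 g.py 7 .095 .12 -.25 .02
```

```text
23.5 [ 0.60654384 -0.04372904  0.0732927 ] [ 0.47622665  0.75320271 -2.37491374]
[[-0.961 -0.157 -0.23 ]
 [-0.152  0.988 -0.038]
 [ 0.233 -0.002 -0.972]]
[ 0.34  1.08 -0.76  1.47  0.73  1.15  1.12] [ 0.   -0.01  0.    0.01  0.   -0.01 -0.01]
scene 162 slope a,b deg [-0.41 -1.72] zmean 0.1051 a range -0.07 0.006 rect [-31.3  -2.7] [76.3 40.4] 3.1
[[-0.0675, 0.0021, 0.0083, 0.0052], [-0.0575, 0.0023, 0.0094, 0.0058], [-0.0525, 0.0028, 0.0091, 0.0059], [-0.0175, -0.0156, 0.0144, -0.0006], [-0.0125, -0.0205, 0.0186, -0.001], [-0.0075, -0.0206, 0.0181, -0.0012], [-0.0025, -0.0194, 0.0188, -0.0003], [0.0025, -0.0212, 0.0195, -0.0009], [0.0075, -0.0182, 0.0151, -0.0016]]
top 135 slope a,b deg [ 3.94 -0.77] zmean 0.1069 a range -0.0777 -0.0317 rect [-54.2  -0.3] [41.4 45.6] 86.1
[[-0.0752, -0.0196, 0.0191, -0.0003], [-0.0702, -0.0199, 0.0216, 0.0008], [-0.0652, -0.0179, 0.0207, 0.0014], [-0.0602, -0.0188, 0.0204, 0.0008], [-0.0552, -0.0191, 0.0195, 0.0002], [-0.0502, -0.0195, 0.0187, -0.0004], [-0.0352, -0.0161, 0.0167, 0.0003]]
```

>>> jog_arm(
  plan=[
    [[0.0329, 0.0052, 0], [0, 0, 0], 1],
    [[0.0329, 0.0052, 0], [0, 0, 0], 1],
    [[0.0329, 0.0052, 0], [0, 0, 0], 1],
    [[0.0329, 0.0052, 0], [0, 0, 0], 1],
    [[0.0329, 0.0052, 0], [0, 0, 0], 1],
    [[0.0329, 0.0052, 0], [0, 0, 0], 1],
    [[0.0329, 0.0052, 0], [0, 0, 0], 1],
    [[0, 0, 0], [0, 0, 0], 1],
  ],
)

```text
t: 24.4
ee_pos: [0.6356, -0.039, 0.0734]
eef_rot: [-3.14, -0.232, -2.985]
force: [1.4, 0.0, 0.1]
finger_gap: 0.0418
grasp_force: 39.7
```

>>> jog_arm(
  plan=[
    [[0.0165, 0.0026, 0], [0, 0, 0], 1],
    [[0.0165, 0.0026, 0], [0, 0, 0], 1],
    [[0.0165, 0.0026, 0], [0, 0, 0], 1],
    [[0, 0, 0], [0, 0, 0], 1],
  ],
)

```text
t: 24.8
ee_pos: [0.6398, -0.0387, 0.073]
eef_rot: [-3.14, -0.235, -2.985]
force: [0.7, -0.5, -1.2]
finger_gap: 0.0416
grasp_force: 39.7
```

>>> jog_arm(
  plan=[
    [[0.0082, 0.0013, 0], [0, 0, 0], 1],
    [[0.0082, 0.0013, 0], [0, 0, 0], 1],
    [[0, 0, 0], [0, 0, 0], 1],
    [[0, 0, 0], [0, 0, 0], 1],
  ],
)

```text
t: 25.2
ee_pos: [0.6413, -0.0385, 0.073]
eef_rot: [-3.14, -0.236, -2.984]
force: [0.1, -0.3, -3.3]
finger_gap: 0.0418
grasp_force: 39.7
```

```bash
python3 s.py; python3 v.py 8 .65 -.04 .08;  python3 g.py 8 .095 .12 -.1 .06
```

```text
25.2 [ 0.64127269 -0.0384557   0.07301422] [ 0.14373708 -0.32757811 -3.29352817]
[[-0.96  -0.157 -0.231]
 [-0.152  0.988 -0.039]
 [ 0.234 -0.002 -0.972]]
[ 0.31  1.12 -0.76  1.35  0.72  1.22  1.16] [-0. -0. -0. -0.  0. -0.  0.]
scene crop origin 188 162
top crop origin 212 98
25.3 [ 0.6414 -0.0384  0.073 ]
scene 201 slope a,b deg [-1.39 -0.15] zmean 0.1043 a range -0.0312 0.0517 rect [10.2 -0. ] [82.8 58.5] 0.1
[[-0.0287, 0.0031, 0.0099, 0.0065], [-0.0187, 0.0026, 0.0099, 0.0063], [-0.0137, 0.0021, 0.0105, 0.0063], [0.0163, -0.0204, 0.0117, -0.0044], [0.0213, -0.0203, 0.0161, -0.0021], [0.0263, -0.0202, 0.0191, -0.0005], [0.0313, -0.0212, 0.0201, -0.0005], [0.0363, -0.0199, 0.0167, -0.0016], [0.0413, -0.0195, 0.0288, 0.0046], [0.0463, -0.0279, 0.0286, 0.0004], [0.0513, -0.0292, 0.0293, 0.0001]]
top 136 slope a,b deg [ 4.87 -3.09] zmean 0.1059 a range -0.0423 0.006 rect [-17.8   0.3] [41.3 47.8] 87.9
[[-0.0398, -0.0185, 0.0204, 0.001], [-0.0348, -0.0189, 0.0196, 0.0003], [-0.0298, -0.0199, 0.0191, -0.0004], [-0.0248, -0.0178, 0.0212, 0.0017], [-0.0198, -0.0186, 0.0208, 0.0011], [-0.0148, -0.0159, 0.0201, 0.0021], [-0.0098, -0.0194, 0.0196, 0.0001], [0.0002, -0.0183, 0.0148, -0.0017], [0.0052, -0.0186, 0.0176, -0.0005]]
```

View pics/v8.png

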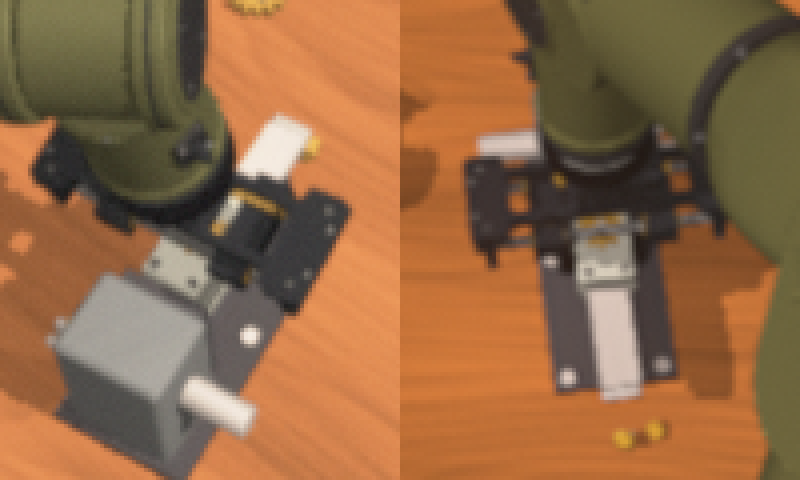

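The gearbox is at the stop plate and Fz is back to the pure carried weight, so the catch has likely popped in. The chips lie on the bench off the free end, at top (268,207) to (276,205). Next I'll press towards the stop, then tug back to test the catch.

>>> jog_arm(
  plan=[
    [[0.0082, 0.0013, 0], [0, 0, 0], 1],
    [[0.0082, 0.0013, 0], [0, 0, 0], 1],
    [[0, 0, 0], [0, 0, 0], 1],
    [[0, 0, 0], [0, 0, 0], 1],
  ],
)

```text
t: 25.7
ee_pos: [0.6426, -0.0383, 0.073]
eef_rot: [-3.139, -0.238, -2.984]
force: [-4.0, -0.5, -2.4]
finger_gap: 0.0415
grasp_force: 39.7
```

>>> jog_arm(
  plan=[
    [[-0.0165, -0.0026, -0.004], [0, 0, 0], 1],
    [[-0.0124, -0.0019, 0], [0, 0, 0], 1],
    [[0, 0, 0], [0, 0, 0], 1],
    [[0, 0, 0], [0, 0, 0], 1],
  ],
)

```text
t: 26.1
ee_pos: [0.6405, -0.0383, 0.073]
eef_rot: [-3.14, -0.235, -2.984]
force: [0.4, -0.0, -2.1]
finger_gap: 0.0417
grasp_force: 39.7
```

The stop is felt at x≈0.6426. I'll seat it there again, lower it onto the rail and let go.

>>> jog_arm(
  plan=[
    [[0.0124, 0.0019, 0], [0, 0, 0], 1],
    [[0.0123, 0.0019, 0], [0, 0, 0], 1],
    [[0, 0, -0.006], [0, 0, 0], 1],
    [[0, 0, 0], [0, 0, 0], 1],
    [[0, 0, 0], [0, 0, 0], 1],
  ],
)

```text
t: 26.6
ee_pos: [0.6426, -0.0381, 0.0729]
eef_rot: [-3.14, -0.237, -2.984]
force: [-3.5, -0.6, 4.6]
finger_gap: 0.0417
grasp_force: 39.7
```

>>> jog_arm(
  plan=[
    [[0, 0, 0.004], [0, 0, 0], 0.4],
    [[0, 0, 0], [0, 0, 0], 0.4],
    [[0, 0, 0], [0, 0, 0], 0.3],
    [[0, 0, 0], [0, 0, 0], 0.2],
    [[0, 0, 0], [0, 0, 0], 0],
    [[0, 0, 0], [0, 0, 0], 0],
    [[0, 0, 0.1], [0, 0, 0], 0],
    [[0, 0, 0.25], [0, 0, 0], 0],
    [[0, 0, 0.35], [0, 0, 0], 0],
    [[-0.1, 0, 0.35], [0, 0, 0], 0],
    [[-0.3, 0, 0.2], [0, 0, 0], 0],
    [[-0.35, 0, 0], [0, 0, 0], 0],
  ],
)

```text
t: 27.8
ee_pos: [0.5548, -0.0364, 0.2268]
eef_rot: [-3.14, -0.227, -2.985]
force: [-0.2, 0.0, -0.4]
finger_gap: 0.0883
grasp_force: 0.0
```

>>> jog_arm(
  plan=[
    [[-0.2, 0.3, 0], [0, 0, 0], 0],
    [[-0.1, 0.35, 0], [0, 0, 0], 0],
    [[-0.1, 0.35, 0], [0, 0, 0], 0],
    [[0, 0.3, 0], [0, 0, 0], 0],
    [[0, 0, 0], [0, 0, 0], 0],
  ],
)

```text
t: 28.3
ee_pos: [0.5039, 0.1246, 0.2245]
eef_rot: [3.138, -0.233, -2.974]
force: [-0.9, -0.0, -0.1]
finger_gap: 0.0881
grasp_force: 0.0
```

```bash
python3 s.py; python3 v.py 9 .62 -.04 .08;  python3 g.py 9 .095 .115 -.1 .038
```

```text
28.3 [0.50392413 0.12459251 0.22445359] [-0.92818658 -0.02628921 -0.1141612 ]
[[-0.959 -0.166 -0.228]
 [-0.162  0.986 -0.035]
 [ 0.231  0.004 -0.973]]
[ 0.16  0.8  -0.88  1.67  0.53  1.19  0.86] [0.07 0.   0.07 0.   0.04 0.03 0.03]
scene crop origin 195 154
top crop origin 212 108
28.4 [0.505  0.1185 0.2232]
scene 318 slope a,b deg [-0.  -1.1] zmean 0.1048 a range -0.0373 0.0378 rect [ 0.3 -0.4] [41.5 75.2] 89.8
[[-0.0348, -0.0183, 0.0174, -0.0005], [-0.0298, -0.0195, 0.0205, 0.0005], [-0.0248, -0.0177, 0.0199, 0.0011], [-0.0198, -0.0194, 0.0201, 0.0003], [-0.0148, -0.0198, 0.0189, -0.0004], [-0.0098, -0.019, 0.0188, -0.0001], [-0.0048, -0.0205, 0.0176, -0.0014], [0.0002, -0.0193, 0.0202, 0.0004], [0.0052, -0.0204, 0.0199, -0.0002], [0.0102, -0.0152, 0.0203, 0.0026], [0.0152, -0.019, 0.0193, 0.0002], [0.0202, -0.0212, 0.0203, -0.0005], [0.0252, -0.0194, 0.0194, -0.0], [0.0302, -0.0198, 0.0193, -0.0002], [0.0352, -0.0197, 0.0186, -0.0006]]Traceback (most recent call last):
  File "g.py", line 14, in <module>
    for x in np.arange(Y[:,0].min(),Y[:,0].max(),.005):
                       ~~~~~~~~~~^^
    return umr_minimum(a, axis, None, out, keepdims, initial, where)
ValueError: zero-size array to reduction operation minimum which has no identity
```

View pics/v9.png

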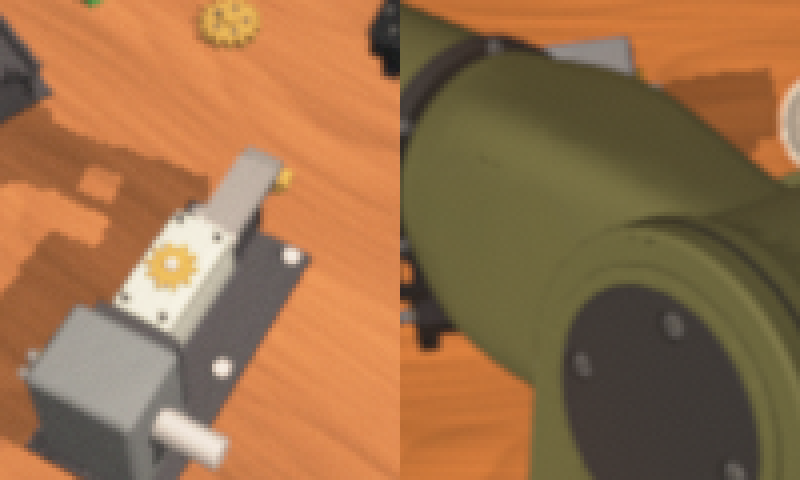

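The scene crop shows the gearbox level and flush at the stop plate, with its top at the right height, the rail end bare and the gripper clear. The scraper was measured upright on its pad earlier, so I'm handing in.

```bash
python3 -c "
from cell import ticket
print(ticket.finish_job())"
```

```text
the job is handed in; nothing more can be done
None
```

I handed the job in at about 28 s: chips wiped off the rail, scraper upright on its pad, and gearbox on the rail against the stop and released. The catch could not be seen popping up; I infer it from the forces. I picked out two chips on the bench, not clearly the third.

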